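# Put the polish tin away and swing the box lid shut

## Task

Put the flat tin of shoe polish away in the open shoe-care box, lying flat on its floor. Then shut the box: with closed fingers push the lip near the lid's free corner so that the lid swings round on its corner pin, and keep pressing until the spring latch has caught and holds it against the rubber buffer. Push by feel, firmly but never harder than about 15 N, because the thin lid bends; leave the other things on the rack where they are.

Things in the scene. Friction and masses are not known exactly. Their poses are not given: they have to be found in the camera images.
- tin_mid (a point): centre (half-way up) of the tin of shoe polish: a plain flat round metal tin lying on its base, 64 mm across, 28 mm high, about 0.12 kg; z points up out of its lid
- box_floor (a point): centre of the inner floor (3 mm above the rack top) of the shoe-care box, screwed down. Open sheet-metal box, outside 140 mm along its x, 200 mm along its y, 55 mm high, 3 mm walls. Axes of the box: z up, +x to its far side, +y to its left as seen from the robot. A 22 mm square pivot boss fills its far right corner (+x, -y)
- pin (a point): top of the fixed upright pin on which the swivel lid turns flat, 58 mm along +x and 88 mm along -y of the box's centre (far right corner), 58 mm above the rack top; axes as the box. The lid: steel plate 146 x 206 x 2.5 mm, underside 56 mm above the rack top, stays where left, 2 N at the lip moves it
- lip (a point): middle of the outer face of the push lip, turned up along the lid's near edge by its free corner: 60 mm long, 3 mm thick, foot 58 mm, top 78 mm above the rack top. Turns with the lid: x square into the face, y along the lip to the free corner. From the pin: 131 mm along the lid's -x, 153 mm along its +y. Smooth; push along its arc round the pin; over 18 N bends the lid; do not pinch
- lid (a joint): heading of the lid about the pin, rad: 0 square over the box, positive swung open counter-clockwise seen from above, to the box's right and near side. It latches at a heading between -0.055 and 0.055, not known beforehand: the keeper that catches it (see corner) is set in slots, up to 10 mm nearer or farther along the box's x, and its place is found by feel
- corner (a point): top of the box's far left corner (+70, +100 mm in the box's x, y; 55 mm up; axes as the box). By it stands the keeper: an upright bracket 84 mm high, 9 to 32 mm beyond the far wall, with a rubber buffer facing the lid's edge, and left of the box a cheek with a sprung bolt. The lid's tab first rides over the bolt (2 to 4 N at the lip, from 20 mm before home), 4 mm before home it meets the buffer
- buffer (a joint): how far the rubber buffer is pressed in, m: 0 free, 0.005 bottomed. The push at the lip rises as it is pressed; the bolt snaps in behind the lid's tab at 8 to 12 N, and the buffer bottoms at 13 to 15 N, 1 to 2 mm farther. Latched and let go it stays pressed 0.0025 to 0.0045; let go unlatched it pushes the lid back out and reads below 0.001
- bowl: small round ceramic bowl, 96 mm across, 45 mm high; bystander; origin at the centre of its underside
- doorstop: rubber wedge doorstop, 100 x 42 mm, up to 38 mm high; bystander; origin under its middle
- shoe_tree: plastic shoe tree, 255 mm long (along its x), 66 mm wide, up to 66 mm high; bystander; origin under its middle
- spray: upright spray can, 54 mm across, 160 mm high; bystander; origin at the centre of its foot
- horn: flat metal shoe horn, 225 mm long, lying; bystander; origin under its middle
Mind the look-alikes: they are no part of the job. Of the things shaped like the part that bears tin_mid, the bare steel one is meant.

How it is judged:
By the outcome, as a careful person would: the job done as asked, in the order asked, and still so for the second after the job is handed in, with the robot touching nothing.
It also fails if it takes over 67 s, if anything falls off the work surface, if the arm or the gripper's body presses on something with over 40 N, if the wrist force passes 120 N, or if a joint passes its speed limit or range.

## Robot

A 7-joint arm with a two-finger parallel gripper is mounted at the origin on the work surface. World frame = base frame: x ahead of the robot, y to its left, z up, the work surface at z = 0. Lengths are in m, angles in rad, forces in N, time in s.
With the tool pointing down it reaches from about 0.425 to 0.95 m from the base axis. Payload 4.7 kg.
Tool frame: the origin (TCP) lies midway between the tips of the shut fingers; the grasp point (between the pads) lies 19 mm behind it; z points along the fingers, y is the line along which they close (so a half turn about z gives the same grasp; the last joint's range is limited). The gripper opens to 85 mm and grips with 20 to 120 N. Pads are 22 mm wide; open, the fingers measure 114 mm over their backs; the gripper's body (76 mm by 85 mm) begins 54 mm behind the grasp point. The pads swing forward as they close: fully open they stand 13 mm farther back than shut.
Start: joints at [1.15, 0.469, -0.049, 1.532, 0.024, 1.141, -0.082], TCP at [0.258, -0.624, 0.231] pointing down, gripper open.
Joint ranges: [-2.59, 2.59], [-0.33, 1.99], [-1.39, 1.29], [0.1, 2.45], [-1.04, 4.18], [0.21, 1.99], [-2.66, 2.66]. Speed limits (rad/s): [2.57, 2.57, 3.14, 3.14, 3.14, 3.14, 3.14].

## Interface

Orientations are given as a rotation vector (axis times angle).
In Python, from cell import env, solver, vision gives the robot as it stands. Calls block until the motion is done:
- env.movep(position, orientation): joint-space move of the TCP to a pose.
- env.move_l(position, rate=0.15, rotation=None): straight line of the TCP; rotation=None keeps the orientation; rate is the mean speed in m/s.
- env.move_joints(angles): joint-space move.
- env.gripper_to(opening, effort=None): finger opening in m; effort is the grip in N (None keeps the last); returns when the fingers have stopped.
- env.wait(seconds).
- solver.solve_ik(position, orientation): joint angles nearest the present ones, or None.
- vision.grab_frame(name): name is "side" or "top"; returns the picture (384x512x3 uint8, red, green, blue); there is no depth.
- vision.calibration(name): a dict with "K" (3x3 intrinsics, pixels), "cam_to_world" (4x4, takes a point from camera to world coordinates). Camera axes: x right, y up, looking along -z (the intrinsics and any distortion apply to the point x, -y, -z); pixel columns grow to the right and rows downward; lengths in m; the calibration is good to about 2 mm. A picture is of the moment at which its call begins. calibration takes no time and is no camera call.
A pose or a line that the arm cannot do raises env.IKError and nothing moves.
- env.close_job(): hands the job in; it is judged then, once.
Readings, each from a call of its own:
- env.read_time_s(): time.
- env.read_joint_positions(): joint angles.
- env.read_qvel(): joint speeds.
- env.read_joint_torque(): joint torques, N m.
- env.read_tool_pos(): TCP position.
- env.read_ee_rot(): TCP orientation.
- env.read_contact_force(): force on the tool from outside, world axes, zero at the start.
- env.read_wrist_torque(): the same for the moment, N m.
- env.read_width(): finger opening in m.
- env.read_finger_force(): force on a finger pad.
Only numpy, scipy, OpenCV 4.12 (cv2) and the standard library are available. Lean on these libraries where they do the work, as an engineer would, in place of code of your own. Each camera call takes 0.05 s, during which the arm holds its last target. There are 200 camera calls.

## Working session

There is one attempt and no reset: what is moved stays moved. The work goes in short steps, each a Python script; the robot and the scene stay as the last script left them, time stands still between calls to the robot, and variables do not carry over. Pictures are saved under pics/ and viewed, at most 10 in all, crops included, and the job is handed in when it is done.

```bash
ls; mkdir -p pics
python3 - <<'E'
from cell import env, solver, vision
import cv2
for n in("side","top"):
    f=vision.grab_frame(n); cv2.imwrite(f"pics/{n}0.png",cv2.resize(f[:,:,::-1],(800,600),interpolation=cv2.INTER_CUBIC)); cv2.imwrite(f"{n}_raw.png",f[:,:,::-1])
    print(vision.calibration(n))
print(env.read_time_s(),env.read_tool_pos(),env.read_ee_rot(),env.read_width(),env.read_contact_force())
E
```

```text
pics
{'K': array([[411.0279831 ,   0.        , 246.27175812],
       [  0.        , 411.0279831 , 193.60659801],
       [  0.        ,   0.        ,   1.        ]]), 'cam_to_world': array([[-0.70938472,  0.44057315, -0.55015327, -0.31064371],
       [-0.70449601, -0.46693922,  0.53446528,  0.7734212 ],
       [-0.02141709,  0.76672229,  0.64162157,  1.01887495],
       [ 0.        ,  0.        ,  0.        ,  1.        ]])}
{'K': array([[349.22259721,   0.        , 257.45019345],
       [  0.        , 349.22259721, 196.57215256],
       [  0.        ,   0.        ,   1.        ]]), 'cam_to_world': array([[-0.02503426,  0.99303141, -0.11516033,  0.35019503],
       [-0.99953191, -0.02689019, -0.01459059, -0.0203651 ],
       [-0.0175856 ,  0.11474116,  0.99323976,  1.27365666],
       [ 0.        ,  0.        ,  0.        ,  1.        ]])}
0.1 [ 0.25756653 -0.62335293  0.23033129] [-3.07974994e+00 -6.11206190e-01  6.59465517e-04] 0.0852509915603319 [ 0.29050048 -0.34727715 -0.45735987]
```

View pics/top0.png

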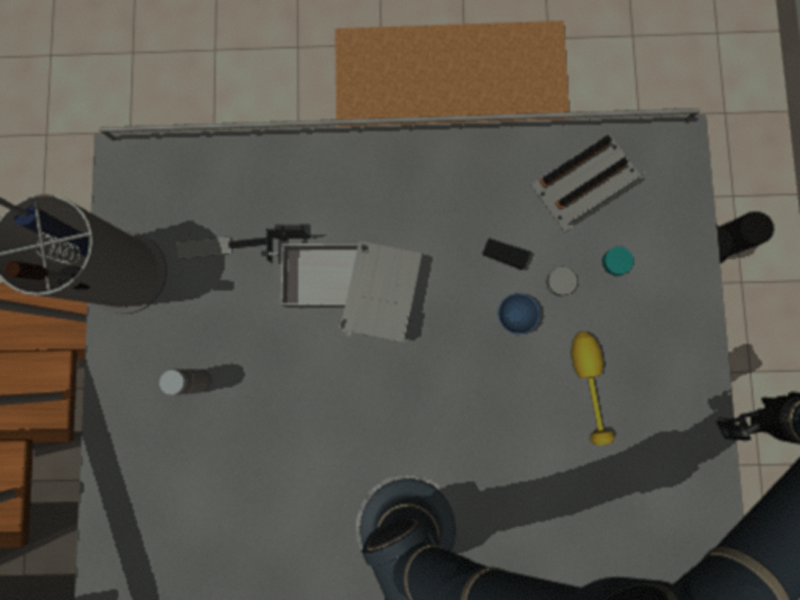

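View pics/side0.png

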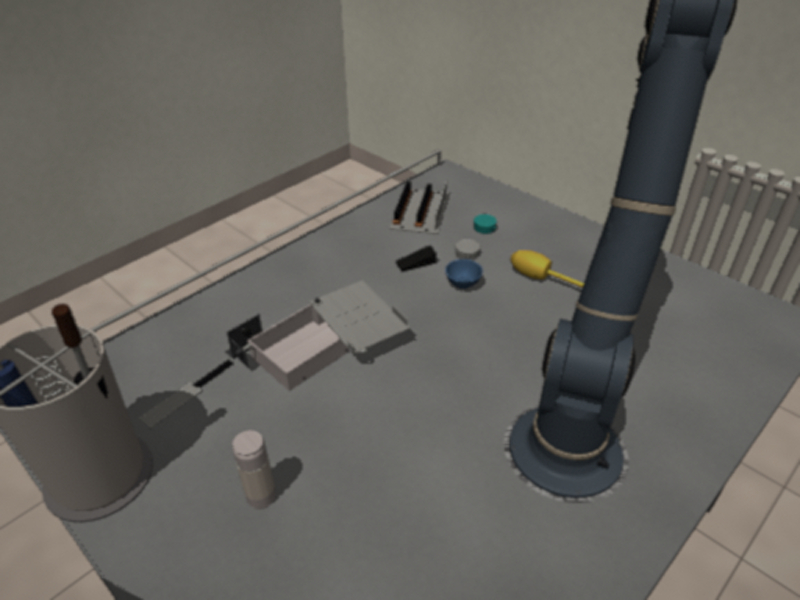

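The top picture (800 px wide) shows a grey tin at (562,281) and a teal look-alike at (618,261). The blue bowl is at (519,313), the doorstop at (507,253) and the shoe tree at (595,390). The open box is at (320,275) with its lid swung open at (385,290), and the keeper is at (285,235). The spray can at (172,382) looks round from above too. I choose the grey tin because it is the bare steel one, and I'll check it in one close crop together with the box.

Run:
```python
import cv2,numpy as np
f=cv2.imread("top_raw.png")
a=cv2.resize(f[140:225,165:285],(800,567),interpolation=cv2.INTER_CUBIC)  # 6.667x
cv2.imwrite("pics/boxcrop.png",a)
b=cv2.resize(f[140:220,300:420],(800,533),interpolation=cv2.INTER_CUBIC)
cv2.imwrite("pics/tincrop.png",b)
```

```text
(no output)
```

View pics/boxcrop.png

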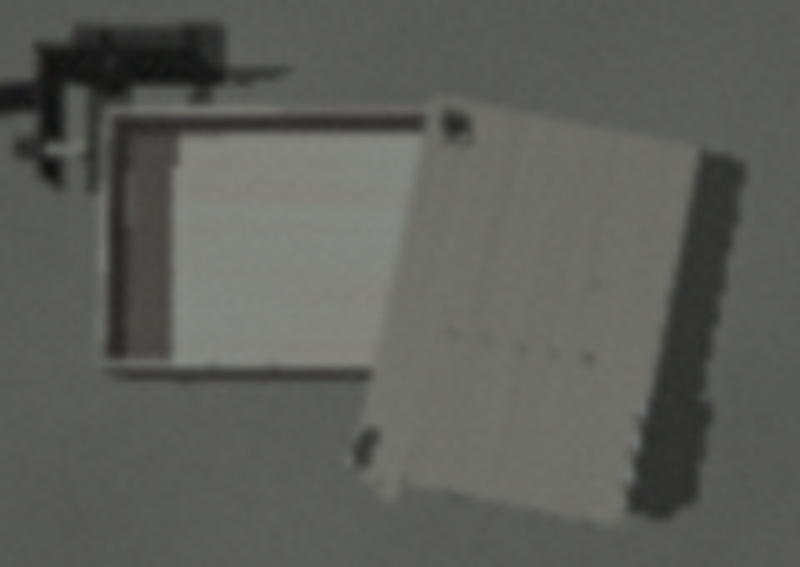

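View pics/tincrop.png

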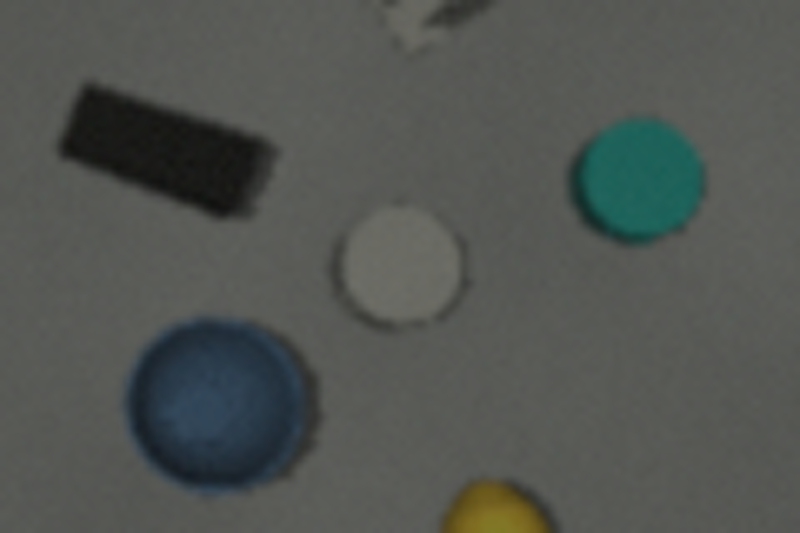

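The boxcrop shows the pin at (455,123), the far-left box corner at about (105,110) and the near-left at (104,365). The lid corners are at (435,100), (700,150), (622,525) and (385,497). The tincrop shows the bare steel tin centred at (402,265), which confirms the choice; the other round one is teal.

```bash
cat > h.py <<'E'
from cell import env, solver, vision
import numpy as np
from scipy.spatial.transform import Rotation as Ro
def w(name,u,v,z):
    c=vision.calibration(name);K=c["K"];T=c["cam_to_world"]
    d=T[:3,:3]@np.array([(u-K[0,2])/K[0,0],-(v-K[1,2])/K[1,1],-1.])
    return T[:3,3]+d*(z-T[2,3])/d[2]
def rot(a): # tool down, tool x at world heading a
    x=np.array([np.cos(a),np.sin(a),0]);z=np.array([0,0,-1.])
    return Ro.from_matrix(np.c_[x,np.cross(z,x),z]).as_rotvec()
E
python3 - <<'E'
from h import *
c=lambda p,z:w("top",165+p[0]/6.667,140+p[1]/6.667,z)
for n,p,z in [("FL",(105,110),.055),("NL",(104,365),.055),("pin",(455,123),.058),("lid_pin",(435,100),.0585),("lid2",(700,150),.0585),("lid3",(622,525),.0585),("lid4",(385,497),.0585)]:
    print(n,c(p,z).round(4))
print("tin",w("top",300+402/6.667,140+265/6.667,.028).round(4))
print("tin side",w("side",468*.64,243*.64,.028).round(4))
print("pin side? corner near-left top",w("side",290*.64,362*.64,.055).round(4))
for a in (0,np.pi/2,-np.pi/2,np.pi):
  for p in ((.63,-.42,.1),(.67,.2,.1),(.5,.0,.1),(.5,.25,.1)):
    q=solver.solve_ik(np.array(p),rot(a)); print(a,p,None if q is None else np.round(q,2))
E
```

```text
FL [0.6431 0.268  0.055 ]
NL [0.5053 0.2685 0.055 ]
pin [0.6298 0.0801 0.058 ]
lid_pin [0.6425 0.0905 0.0585]
lid2 [ 0.6113 -0.05    0.0585]
lid3 [ 0.4134 -0.0035  0.0585]
lid4 [0.4313 0.1201 0.0585]
tin [ 0.5454 -0.373   0.028 ]
tin side [ 0.5519 -0.3828  0.028 ]
pin side? corner near-left top [0.5236 0.2474 0.055 ]
0 (0.63, -0.42, 0.1) [ 0.56  0.71 -0.04  1.42  0.03  1.   -1.06]
0 (0.67, 0.2, 0.1) [-0.03  0.68 -0.5   1.57  0.37  0.99 -2.2 ]
0 (0.5, 0.0, 0.1) [ 0.25  0.38 -0.4   2.05  0.22  0.74 -1.86]
0 (0.5, 0.25, 0.1) [ 0.    0.54 -0.71  1.91  0.46  0.87 -2.52]
1.5707963267948966 (0.63, -0.42, 0.1) [ 0.73  0.74 -0.34  1.41  0.26  1.04  0.35]
1.5707963267948966 (0.67, 0.2, 0.1) [ 0.1   0.74 -0.71  1.56  0.53  1.05 -0.75]
1.5707963267948966 (0.5, 0.0, 0.1) [ 0.41  0.42 -0.61  2.04  0.34  0.77 -0.41]
1.5707963267948966 (0.5, 0.25, 0.1) [ 0.26  0.73 -1.14  1.89  0.78  1.05 -1.22]
-1.5707963267948966 (0.63, -0.42, 0.1) [ 0.35  0.73  0.3   1.44 -0.24  1.01 -2.44]
-1.5707963267948966 (0.67, 0.2, 0.1) [ 0.32  0.96 -1.19  1.54  0.92  1.27  2.14]
-1.5707963267948966 (0.5, 0.0, 0.1) [-0.9   0.6   1.12  2.11 -0.71  0.88 -2.5 ]
-1.5707963267948966 (0.5, 0.25, 0.1) [ 0.28  0.76 -1.18  1.89  0.81  1.07  1.9 ]
3.141592653589793 (0.63, -0.42, 0.1) [ 0.91  0.81 -0.66  1.4   0.51  1.11  1.75]
3.141592653589793 (0.67, 0.2, 0.1) [ 0.18  0.79 -0.85  1.55  0.65  1.1   0.74]
3.141592653589793 (0.5, 0.0, 0.1) [ 0.57  0.48 -0.82  2.04  0.48  0.82  1.03]
3.141592653589793 (0.5, 0.25, 0.1) [ 0.25  0.73 -1.13  1.89  0.77  1.04  0.36]
```

Run:
```python
import cv2,numpy as np
f=cv2.imread("side_raw.png")
a=cv2.resize(f[130:255,140:320],(800,556),interpolation=cv2.INTER_CUBIC)  # 4.444x
cv2.imwrite("pics/sidecrop.png",a)
```

```text
(no output)
```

View pics/sidecrop.png

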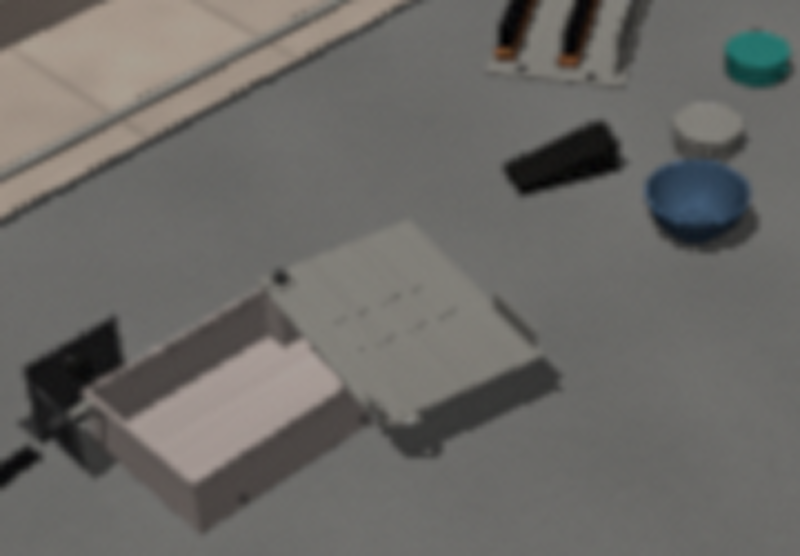

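The sidecrop shows the steel tin's top at (708,124), the pin at (281,277), the far-left corner at (92,392), the near-left at (201,484), and the lip on the lid's right edge at (515,322).

Run:
```python
from h import *
c=lambda u,v,z:w("side",140+u/4.4444,130+v/4.4444,z).round(4)
print(c(708,124,.028),c(281,277,.058),c(92,392,.055),c(201,484,.055),c(203,533,0),c(535,350,.0585))
```

```text
[ 0.5415 -0.3686  0.028 ] [0.6334 0.0763 0.058 ] [0.6369 0.2656 0.055 ] [0.4986 0.2689 0.055 ] [0.5038 0.271  0.    ] [ 0.4191 -0.002   0.0585]
```

```bash
cat >> h.py <<'E'
PIN=np.array([.631,.079])
def lipw(th,y=.153,off=.011,along=0.):
    """tcp xy for contact at lip-y 'y', TCP standing 'off' outside the face"""
    c,s=np.cos(th),np.sin(th)
    return PIN+np.array([[c,-s],[s,c]])@np.array([-.131-off,y])
E
python3 - <<'E'
from h import *
for y in (.153,.145,.135):
  for k in (np.pi,0,np.pi/2):
    o=[]
    for th in np.linspace(1.347,0,8):
        q=solver.solve_ik(np.r_[lipw(th,y,.012),.064],rot(th+k)); o.append(None if q is None else (round(q[0],2),round(q[6],2)))
    print(y,k,o)
t=np.array([.5440,-.3715]); R=rot(np.pi/2)
env.movep(np.r_[t,.10],R)
env.move_l(np.r_[t,.003],rate=.1)
print(env.read_tool_pos(),env.read_contact_force())
env.gripper_to(.05,30)
print(env.read_width(),env.read_finger_force(),env.read_contact_force(),env.read_time_s())
env.move_l(np.r_[t,.13],rate=.15)
print(env.read_width(),env.read_finger_force(),env.read_contact_force(),env.read_time_s())
E
```

```text
0.153 3.141592653589793 [(np.float64(0.87), np.float64(2.1)), (np.float64(0.8), np.float64(1.83)), (np.float64(0.71), np.float64(1.54)), (np.float64(0.61), np.float64(1.26)), (np.float64(0.52), np.float64(0.98)), (np.float64(0.43), np.float64(0.72)), (np.float64(0.36), np.float64(0.48)), (np.float64(0.29), np.float64(0.29))]
0.153 0 [(np.float64(0.41), np.float64(-0.59)), (np.float64(0.38), np.float64(-0.9)), (np.float64(0.38), np.float64(-1.26)), (np.float64(0.36), np.float64(-1.61)), (np.float64(0.21), np.float64(-1.84)), (np.float64(0.08), np.float64(-2.06)), (np.float64(0.01), np.float64(-2.28)), (np.float64(-0.04), np.float64(-2.5))]
0.153 1.5707963267948966 [(np.float64(0.57), np.float64(0.85)), (np.float64(0.53), np.float64(0.55)), (np.float64(0.53), np.float64(0.18)), (np.float64(0.53), np.float64(-0.21)), (np.float64(0.47), np.float64(-0.53)), (np.float64(0.4), np.float64(-0.8)), (np.float64(0.31), np.float64(-1.02)), (np.float64(0.24), np.float64(-1.22))]
0.145 3.141592653589793 [(np.float64(0.87), np.float64(2.1)), (np.float64(0.8), np.float64(1.83)), (np.float64(0.72), np
[... 1385 characters left out ...]
8)), (np.float64(0.11), np.float64(-2.01)), (np.float64(0.02), np.float64(-2.23)), (np.float64(-0.03), np.float64(-2.45))]
0.135 1.5707963267948966 [(np.float64(0.56), np.float64(0.86)), (np.float64(0.51), np.float64(0.59)), (np.float64(0.49), np.float64(0.26)), (np.float64(0.49), np.float64(-0.11)), (np.float64(0.46), np.float64(-0.44)), (np.float64(0.39), np.float64(-0.72)), (np.float64(0.32), np.float64(-0.95)), (np.float64(0.25), np.float64(-1.16))]
[ 0.5446362  -0.37178734  0.00380099] [-0.9212347  -0.49183859 -0.34599216]
0.06321099612098534 33.43605816364288 [-0.46268084 -0.57027815  5.29384087] 3.0417
0.06301691361745503 33.206584453582764 [ 0.19612182  0.23471176 -1.36044079] 4.0417
```

Run:
```python
from h import *; import cv2
p=np.array([.572,.203]); R=rot(np.pi/2)
env.movep(np.r_[p,.14],R)
env.move_l(np.r_[p,.02],rate=.12)
f0=env.read_contact_force()
for z in np.arange(.016,.003,-.0015):
    env.move_l(np.r_[p,z],rate=.03)
    f=env.read_contact_force()-f0
    if f[2]>2.5: break
print(z,env.read_tool_pos(),f,env.read_width(),env.read_time_s())
env.gripper_to(.076)
env.move_l(np.r_[p,.13],rate=.15)
print(env.read_contact_force(),env.read_time_s())
s=np.r_[lipw(1.347,.153,.045),.13]
env.movep(s,rot(1.347+np.pi)); env.gripper_to(0,40)
print(env.read_tool_pos(),env.read_contact_force(),env.read_width(),env.read_time_s())
f=vision.grab_frame("top")[:,:,::-1]; g=vision.grab_frame("side")[:,:,::-1]
a=cv2.resize(f[130:230,160:293],(800,600),interpolation=cv2.INTER_CUBIC)
cv2.imwrite("pics/top1.png",a); cv2.imwrite("pics/side1.png",cv2.resize(g[130:265,120:300],(800,600),interpolation=cv2.INTER_CUBIC))
```

```text
0.005500000000000003 [0.57228197 0.20314431 0.00708829] [-2.66223509 -1.22957528 11.18003107] 0.06277043876792139 9.2917
[-0.27659209 -0.05285919 -0.17047552] 10.5583
[ 0.44276211 -0.05867224  0.13001099] [-0.20785055  0.64659634 -0.24751946] -0.0003327870001924568 13.7667
```

View pics/top1.png

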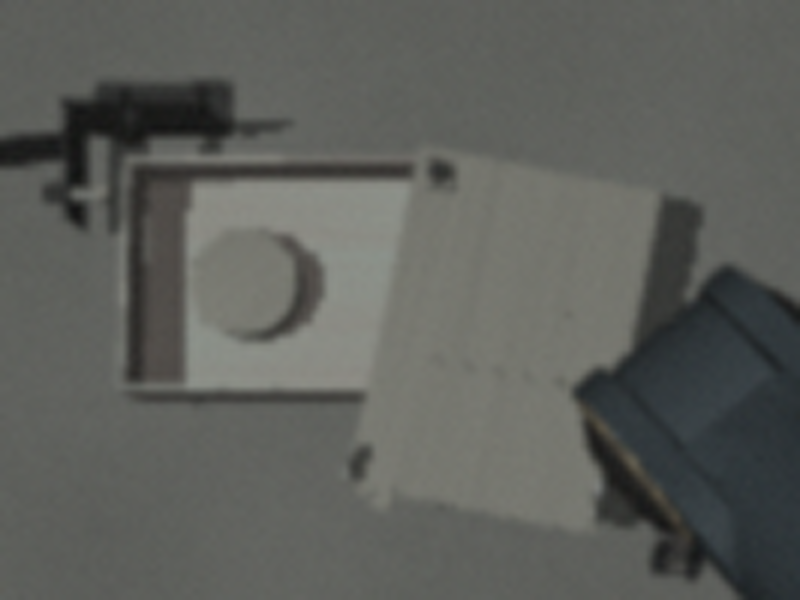

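View pics/side1.png

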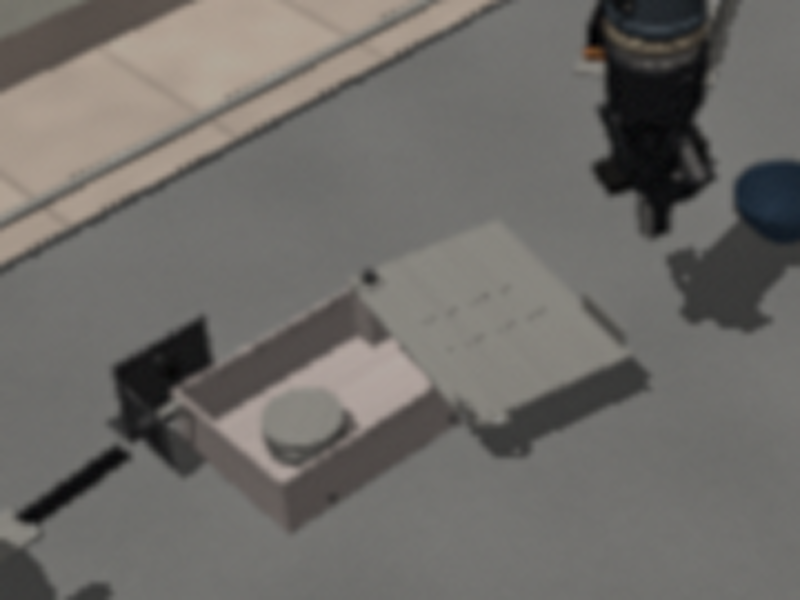

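The tin lies flat in the box (top1 (250,283)), and the lid is untouched. Next is the push.

```bash
cat >> h.py <<'E'
Z=.066
def fn(th,f0):
    f=env.read_contact_force()-f0; c,s=np.cos(th),np.sin(th)
    return -(f[0]*c+f[1]*s), -(-f[0]*s+f[1]*c), f[2]
def go(th,off,rate): env.move_l(np.r_[lipw(th,.153,off),Z],rate=rate,rotation=rot(th+np.pi))
E
python3 - <<'E'
from h import *
th=1.347
go(th,.045,.12); f0=env.read_contact_force(); print("f0",f0)
off=.028
go(th,off,.08)
while off>-.012:
    F=fn(th,f0)
    if F[0]>1.3: break
    off-=.002; go(th,off,.04)
print("contact off",off,np.round(F,2),env.read_time_s())
if off>-.012:
    np.save("off.npy",[off,*f0])
    while th>.26:
        th-=.08; go(th,off,.08); F=fn(th,f0); print(round(th,3),np.round(F,1))
        if F[0]>8: print("stop");break
    print(th,env.read_time_s())
E
```

```text
f0 [ 0.22443608 -0.06940654 -0.55887375]
contact off 0.005999999999999993 [ 1.79 -1.    0.5 ] 17.6667
1.267 [-0.1  0.1  0.4]
1.187 [-0.4  0.3 -0.2]
1.107 [ 0.4 -0.5 -0.3]
1.027 [ 0.3 -0.4  0.3]
0.947 [ 0.5 -0.1  1. ]
0.867 [-0.5 -0.7  0.2]
0.787 [-0.2  0.6  1. ]
0.707 [ 0.6 -0.2  1.1]
0.627 [ 0.1 -0.3  0.7]
0.547 [-0.2 -0.4  1.1]
0.467 [ 0.3 -0.   0.2]
0.387 [ 0.5 -0.2  0.7]
0.307 [0.1 0.5 1.1]
0.227 [0.4 0.3 0.3]
0.22699999999999987 22.6833
```

```bash
cat >> h.py <<'E'
def avg(th,f0,n=4):
    o=[]
    for _ in range(n): env.wait(.02); o.append(fn(th,f0))
    return np.mean(o,0)
E
python3 - <<'E'
from h import *
d=np.load("off.npy"); off=d[0]; f0=d[1:]
th=.227; pk=0
while th>-.11:
    F=avg(th,f0); p=env.read_tool_pos()
    print(round(th,4),np.round(F,1),np.round(p[:2]*1e3,1),round(env.read_time_s(),1))
    if F[0]>12.0 or (pk>7 and F[0]<pk-2): break
    pk=max(pk,F[0])
    th-=.008 if F[0]<4.5 else (.003 if F[0]<7 else .0015)
    go(th,off,.03)
E
```

```text
0.227 [ 0.6 -0.3  0.6] [463.  196.6] 22.8
0.219 [0.9 0.  0.3] [463.8 198.2] 23.1
0.211 [1.8 0.6 0.1] [464.8 199.9] 23.4
0.203 [ 1.2 -0.6  0. ] [465.9 201.5] 23.7
0.195 [ 1.7 -0.7  0. ] [467.  202.8] 24.0
0.187 [ 1.4 -0.7  0. ] [468. 204.] 24.3
0.179 [ 1.6 -0.6  0.6] [469.1 205.3] 24.6
0.171 [ 1.6 -0.2 -0.1] [470.1 206.6] 25.0
0.163 [ 1.7 -0.4  0.4] [471.1 207.8] 25.3
0.155 [ 1.1 -0.4 -0.2] [472.2 209.1] 25.6
0.147 [ 1.2 -1.   0.3] [473.2 210.4] 25.9
0.139 [ 1.3 -0.1  0.5] [474.3 211.7] 26.2
0.131 [ 1.3 -0.6  0.3] [475.3 212.9] 26.6
0.123 [ 1.4 -0.5 -0.3] [476.4 214.2] 26.9
0.115 [ 1.4 -0.1  0.1] [477.5 215.4] 27.2
0.107 [2.3 0.1 0.2] [478.4 216.4] 27.5
0.099 [ 2.6 -0.   0.4] [479.4 217.7] 27.8
0.091 [ 2.9 -0.2 -0.1] [480.6 219. ] 28.1
0.083 [ 2.8  0.1 -0.7] [481.8 220.3] 28.4
0.075 [ 3.  -0.3 -0.3] [482.9 221.4] 28.8
0.067 [ 3.7 -0.4 -0.4] [484.1 222.6] 29.1
0.059 [ 2.4 -0.2 -0.7] [485.5 224. ] 29.4
0.051 [ 2.2 -1.2  0. ] [486.7 225.1] 29.7
0.043 [ 2.6 -1.5  0.2] [487.8 226.2] 30.0
0.035 [ 2.9 -1.3  0.4] [488.9 227.2] 30.4
0.027 [ 2.1 -0.7  0.7] [490.1 228.3] 30.7
0.019 [ 0.1 -0.2  0
[... 273 characters left out ...]
7.9 1.8 2.9] [494.2 233.5] 33.2
-0.017 [8.3 1.8 2.8] [494.3 233.7] 33.5
-0.0185 [8.6 2.3 2.8] [494.4 233.9] 33.8
-0.02 [8.8 2.1 2.8] [494.5 234. ] 34.1
-0.0215 [8.7 2.6 3.2] [494.5 234.2] 34.5
-0.023 [9.  1.9 3.1] [494.6 234.4] 34.8
-0.0245 [9.2 2.  3.3] [494.8 234.6] 35.1
-0.026 [9.7 2.5 3.3] [494.8 234.7] 35.4
-0.0275 [9.9 2.7 3.3] [494.9 234.9] 35.7
-0.029 [10.3  2.8  3.5] [495. 235.] 36.0
-0.0305 [10.4  2.9  3. ] [495.1 235.2] 36.4
-0.032 [10.9  2.6  3.3] [495.2 235.4] 36.7
-0.0335 [10.9  2.4  3.4] [495.3 235.6] 37.0
-0.035 [11.3  2.7  3.4] [495.4 235.7] 37.3
-0.0365 [11.6  2.9  3.7] [495.5 235.9] 37.6
-0.038 [11.7  3.1  3.9] [495.6 236. ] 38.0
-0.0395 [12.4  3.4  4.1] [495.7 236.2] 38.3
```

Run:
```python
from h import *
d=np.load("off.npy"); off=d[0]; f0=d[1:]
th=-.0395
def show(th):
    F=avg(th,f0); p=env.read_tool_pos(); ft=(.153*F[0]+.131*F[1])/.201
    print(round(th,4),np.round(F,1),"ft",round(ft,1),"|F|",round(np.hypot(F[0],F[1]),1),np.round(p[:2]*1e3,1),round(env.read_time_s(),1)); return F,ft
for _ in range(9):
    F,ft=show(th)
    if ft>12.6 or np.hypot(F[0],F[1])>13.9: break
    th-=.0015; go(th,off,.03)
print("release")
for th in (th+.02,-.005,.003,.011,.019,.03):
    go(th,off,.05); show(th)
```

```text
-0.0395 [12.3  3.1  4.2] ft 11.4 |F| 12.7 [495.7 236.2] 38.3
-0.041 [11.9  3.1  4. ] ft 11.1 |F| 12.3 [495.8 236.4] 38.6
-0.0425 [12.3  3.4  4.3] ft 11.6 |F| 12.8 [495.8 236.5] 39.0
-0.044 [12.9  3.5  4.3] ft 12.1 |F| 13.3 [495.9 236.7] 39.3
-0.0455 [12.9  3.7  4. ] ft 12.2 |F| 13.4 [496.  236.9] 39.6
-0.047 [13.6  3.4  4.2] ft 12.6 |F| 14.0 [496.2 237. ] 39.9
release
-0.027 [9.8 0.9 0.4] ft 8.0 |F| 9.8 [494.5 235.4] 40.2
-0.005 [ 5.9 -0.7 -0.8] ft 4.1 |F| 5.9 [494.  232.9] 40.5
0.003 [ 3.5 -1.5 -0.7] ft 1.7 |F| 3.8 [493.8 232. ] 40.9
0.011 [ 1.  -0.6  0.4] ft 0.3 |F| 1.1 [493.5 230.3] 41.2
0.019 [0.  0.5 0.9] ft 0.4 |F| 0.5 [491.4 229.3] 41.5
0.03 [-0.4 -0.1  0.7] ft -0.4 |F| 0.4 [489.4 227.8] 41.8
```

Run:
```python
from h import *; import cv2
d=np.load("off.npy"); off=d[0]; f0=d[1:]
f=np.mean([vision.grab_frame("top").astype(float) for _ in range(4)],0)[:,:,::-1]
cv2.imwrite("pics/top2.png",cv2.resize(f[130:230,160:293].clip(0,255).astype(np.uint8),(800,600),interpolation=cv2.INTER_CUBIC))
def show(th):
    F=avg(th,f0,3); p=env.read_tool_pos(); ft=(.153*F[0]+.131*F[1])/.201
    print(round(th,4),np.round(F,1),"ft",round(ft,1),np.round(p[:2]*1e3,1),np.round(Ro.from_rotvec(env.read_ee_rot()).as_matrix()[:2,0],4),round(env.read_time_s(),1)); return F,ft
for th in (.019,.011,.003,-.005,-.011,-.017):
    go(th,off,.05); show(th)
```

```text
0.019 [-0.4  0.1  0.6] ft -0.2 [491.2 229.5] [-0.9998 -0.0191] 42.3
0.011 [ 0.4 -0.5  1. ] ft -0.0 [492.3 230.5] [-0.9999 -0.0111] 42.6
0.003 [ 1.  -0.   0.4] ft 0.7 [493.6 231.6] [-1.    -0.003] 42.9
-0.005 [3.6 0.7 1.3] ft 3.2 [493.9 232.5] [-1.      0.0047] 43.2
-0.011 [5.9 0.9 1.8] ft 5.1 [494.1 233.1] [-0.9999  0.0109] 43.5
-0.017 [6.8 1.2 2.1] ft 6.0 [494.3 233.7] [-0.9999  0.0168] 43.8
```

View pics/top2.png

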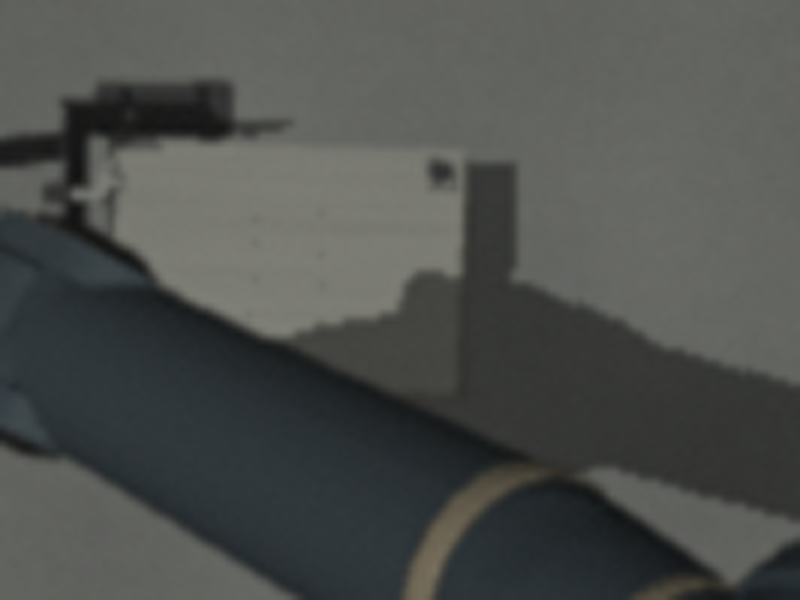

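The lid is shut against the keeper in top2 (far edge at row 148). The feel doesn't tell me whether it latched. I'll press once more and compare the lid edge in the image, pressed against released.

Run:
```python
from h import *; import cv2
d=np.load("off.npy"); off=d[0]; f0=d[1:]
def show(th):
    F=avg(th,f0,3); p=env.read_tool_pos(); ft=(.153*F[0]+.131*F[1])/.201; n=np.hypot(F[0],F[1])
    print(round(th,4),np.round(F,1),"ft",round(ft,1),"|F|",round(n,1),np.round(p[:2]*1e3,1),round(env.read_time_s(),1)); return ft,n
def shot(n,k=8):
    f=np.mean([vision.grab_frame("top").astype(float) for _ in range(k)],0).mean(2); np.save(n,f); return f
a=shot("p7.npy",6)
th=-.017
for st in (.011,.008,.006)+(.002,)*8:
    th-=st; go(th,off,.03); ft,n=show(th)
    if ft>13.3 or n>14.5: break
b=shot("p13.npy")
go(-.02,off,.05); go(.03,off,.06); show(.03)
c=shot("p0.npy")
def edge(f,c0,c1):
    g=np.abs(np.diff(f[146:162,c0:c1].mean(1))); g=g-np.median(g); g[g<1.0]=0
    i=np.argmax(g); s=slice(max(i-2,0),i+3); return 146.5+(np.arange(15)[s]*g[s]).sum()/g[s].sum()
for c0,c1 in ((200,208),(208,216),(216,224),(224,230)):
    print(c0,[round(edge(f,c0,c1),3) for f in (a,b,c)])
for f in (b,c):
    print(cv2.phaseCorrelate(b[147:161,199:228].copy(),f[147:161,199:228].copy()))
print(env.read_time_s())
```

```text
-0.028 [8.4 2.3 2.6] ft 7.9 |F| 8.7 [495. 235.] 44.4
-0.036 [10.3  2.3  3.4] ft 9.3 |F| 10.5 [495.4 235.9] 44.7
-0.042 [11.6  3.   3.7] ft 10.8 |F| 12.0 [495.7 236.5] 45.0
-0.044 [11.9  2.5  3.9] ft 10.7 |F| 12.2 [495.8 236.6] 45.3
-0.046 [11.8  3.5  3.8] ft 11.3 |F| 12.3 [495.9 236.8] 45.6
-0.048 [12.9  3.5  4.5] ft 12.1 |F| 13.4 [495.9 237. ] 45.9
-0.05 [12.9  3.6  3.9] ft 12.1 |F| 13.3 [496.1 237.2] 46.2
-0.052 [13.5  3.5  4.1] ft 12.5 |F| 13.9 [496.2 237.4] 46.5
-0.054 [13.6  3.8  4. ] ft 12.8 |F| 14.1 [496.4 237.6] 46.8
-0.056 [14.5  3.9  4.7] ft 13.6 |F| 15.0 [496.5 237.8] 47.1
0.03 [-0.  -0.3  0.5] ft -0.2 |F| 0.3 [490.8 228.1] 48.2
200 [np.float64(150.149), np.float64(150.183), np.float64(150.17)]
208 [np.float64(153.903), np.float64(153.599), np.float64(153.938)]
216 [np.float64(154.167), np.float64(153.772), np.float64(154.17)]
224 [np.float64(154.306), np.float64(154.274), np.float64(154.316)]
((0.0, 0.5), 1.0)
((-0.04386959534703294, 0.6045255686228881), 0.9959178259621781)
48.5917
```

The lid edge sits in the same place at 0 N and at 7 N, and moves only about 0.35 px at 14 N. So it is being held against the preloaded buffer, which means it has latched. I'll retreat and check once.

Run:
```python
from h import *; import cv2
th=.03
go(th,.05,.1)
p=env.read_tool_pos(); env.move_l(np.array([p[0],p[1],.2]),rate=.15)
env.movep(np.array([.40,-.22,.28]),rot(np.pi/2)); env.wait(.2)
f=np.mean([vision.grab_frame("top").astype(float) for _ in range(6)],0).mean(2)
b=np.load("p13.npy");c=np.load("p0.npy")
def edge(f,c0,c1):
    g=np.abs(np.diff(f[146:162,c0:c1].mean(1))); g=g-np.median(g); g[g<1.0]=0
    i=np.argmax(g); s=slice(max(i-2,0),i+3); return 146.5+(np.arange(15)[s]*g[s]).sum()/g[s].sum()
for a in ((208,216),(216,224)): print([round(edge(x,*a),3) for x in (b,c,f)])
g=vision.grab_frame("side")[:,:,::-1]
cv2.imwrite("pics/side3.png",cv2.resize(g[130:265,120:300],(800,600),interpolation=cv2.INTER_CUBIC))
print(env.read_tool_pos(),env.read_contact_force(),env.read_time_s())
```

```text
[np.float64(153.599), np.float64(153.938), np.float64(153.964)]
[np.float64(153.772), np.float64(154.17), np.float64(154.147)]
[ 0.40003615 -0.21994994  0.27998991] [ 0.0439162   0.4244701  -0.91461171] 52.4417
```

View pics/side3.png

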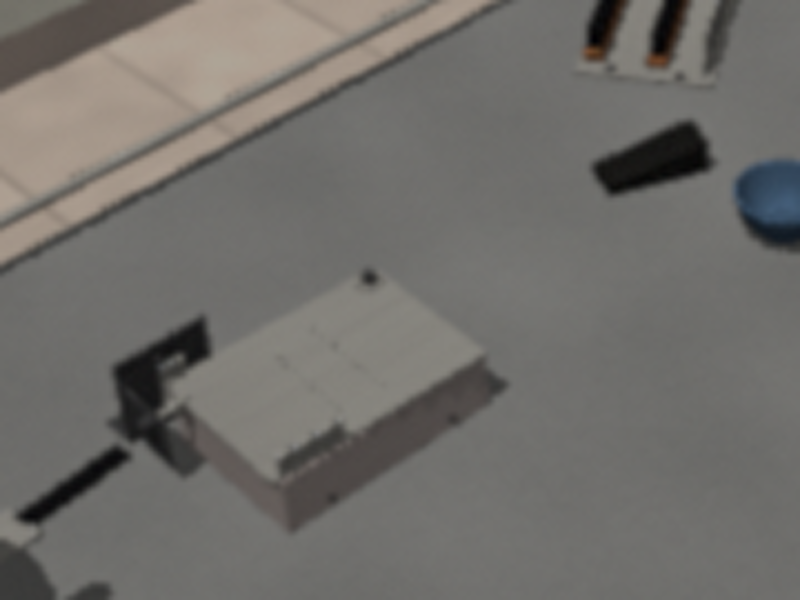

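The side3 picture shows the lid shut square over the box with the lip at (312,448). The other things there stand as before, and the lid edge hasn't moved since release.

```bash
python3 -c "
from cell import env
print(env.close_job())"
```

```text
the job is handed in; nothing more can be done
None
```

The steel tin lies flat in the shoe-care box, and the lid is shut. It appears latched, judged by feel and by its edge in the pictures, since the buffer can't be read directly. The push peaked at about 15 N, and I handed the job in at about 52 s.

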